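# Space and clamp the boards of a slatted panel

## Task

Set out the slatted panel ready for its battens: push all the loose boards along the bench so that they lie side by side in the panel clamp, back ends against the fence and the one nearest the stop right up against the stop. Stand one T-shaped spacer from the rack in every gap between two boards, its blade right down on the table and lengthwise in the gap, then slide the clamp's head up until the whole row is closed snugly on the spacers. Leave the spacers in the gaps, any spare ones in the rack, and the other tools on the bench alone.

Things in the scene. Friction and masses are not known exactly. Their poses are not given: they have to be found in the camera images.
- clamp_frame: fixed L-shaped aluminium panel clamp; origin at its inner corner, on the table; own x points away from the robot, own y left. Back fence: bar 36 wide, 30 mm high, front face in the plane x = 0, from y = 0 to -0.70 m. Stop: like bar, face in the plane y = 0, from x = 0 to -0.165 m. Boards belong at x < 0, y < 0, lengthwise along x. Two feet with black knobs (34 mm high) stand behind the fence.
- clamp_head (a joint): travel of the clamp's sliding head along the fence towards the stop (m), 0 to 0.50; it stands at the fence's free (right) end to begin with, slides stiffly (about 5 N) and stays where it is left. It has no spring.
- clamp_head_face (a point): middle of the sliding head's flat pressing face, 10 mm above the table. The face looks to the stop (+y of the frame) and is 120 mm long along the frame's x; the head is a bar 28 mm thick behind it, from 2 to 24 mm above the table; at its far end a saddle bridges the fence to 42 mm high.
- clamp_head_handle (a point): middle of the upright round wooden handle on the sliding head (about 26 mm in diameter; it reaches from 34 to 86 mm above the table), 14 mm behind the pressing face; pinch it or push against it, or push the back of the bar.
- spacer_rack: fixed wooden rack behind the fence, 86 x 216 x 26 mm, with three slots 16 x 64 mm, 70 mm apart along its own y and running along its own x, that hold the spacers. Origin: centre of its underside.
- board_1: one of the short pine boards, 150 mm long (its own x), 64 mm wide (its own y), 20 mm thick, 0.15 kg, lying flat, to be pushed along the table. Origin: centre of its underside. (always there, nearest to the stop).
- board_2: another such board, 150 x 64 x 20 mm, origin at the centre of its underside (may be absent; comes next in the row).
- board_3: another such board, 150 x 64 x 20 mm, origin at the centre of its underside (may be absent; comes after board_2).
- board_4: another such board, 150 x 64 x 20 mm, origin at the centre of its underside (may be absent; farthest from the stop).
- spacer_1_grip (a point): T-shaped gap spacer: steel blade 12 mm thick (own y), 60 wide (own x), 22 deep below a flange 66 (x) x 44 (y) x 6 mm, and on it an upright wooden handle 46 (x) x 16 (y) x 44 mm high; 0.12 kg. This point: centre of the handle, 28 mm above the flange's underside (50 mm above the table when the blade stands on it, the flange then 2 mm over the boards; 54 mm in the rack).
- spacer_2_grip (a point): another such spacer, the same point of it.
- spacer_3_grip (a point): another such spacer, the same point of it.
- glue_bottle: yellow glue bottle with an orange nozzle, 46 x 70 x 168 mm, standing beyond the corner of the clamp; a bystander, to be left alone. Origin: centre of its underside.
- pine_offcut: pine block, 45 x 110 x 45 mm, beyond the fence to the left of the rack; a bystander, to be left alone. Origin: centre of its underside.
- sanding_block: sanding block, 64 x 112 x 31 mm, beyond the fence to the right of the rack; a bystander, to be left alone. Origin: centre of its underside.
Not all that is in view belongs to the job. What is shaped like the part that bears spacer_1_grip but blue or red is not meant.

How it is judged:
At the end, for the whole second after the job is handed in: All boards at rest: back ends within 4 mm of the fence, square (0.03 rad), board_1 within 3 mm of the stop, gaps 10 to 14.5 mm, in each an upright spacer, down on the table (3 mm), blade against the board; head within 3 mm of the last board; spare spacers within 15 mm of their start (x of board_1 in the frame of clamp_frame between -0.079 and -0.072 m and z of board_1 in the frame of clamp_frame between -0.002 and 0.004 m and angle between the y axis of each of board_1, board_2, board_3, board_4 and the y axis of clamp_frame, either way round below 0.03 rad and linear speed of each of board_1, board_2, board_3, board_4 below 0.01 m/s and y of board_1 in the frame of clamp_frame between -0.035 and -0.0295 m and x of board_2 in the frame of clamp_frame between -0.079 and -0.072 m and z of board_2 in the frame of clamp_frame between -0.002 and 0.004 m and y of board_1 in the frame of board_2 between 0.074 and 0.0785 m and ((y of spacer_1_grip in the frame of board_2 between 0.0355 and 0.0405 m and x of spacer_1_grip in the frame of board_2 between -0.045 and 0.045 m and z of spacer_1_grip in the frame of board_2 between 0.0475 and 0.053 m and angle between the z axis of spacer_1_grip and the z axis of board_2, either way round below 0.06 rad) or (y of spacer_2_grip in the frame of board_2 between 0.0355 and 0.0405 m and x of spacer_2_grip in the frame of board_2 between -0.045 and 0.045 m and z of spacer_2_grip in the frame of board_2 between 0.0475 and 0.053 m and angle between the z axis of spacer_2_grip and the z axis of board_2, either way round below 0.06 rad) or (y of spacer_3_grip in the frame of board_2 between 0.0355 and 0.0405 m and x of spacer_3_grip in the frame of board_2 between -0.045 and 0.045 m and z of spacer_3_grip in the frame of board_2 between 0.0475 and 0.053 m and angle between the z axis of spacer_3_grip and the z axis of board_2, either way round below 0.06 rad)) and x of board_3 in the frame of clamp_frame between -0.079 and -0.072 m and z of board_3 in the frame of clamp_frame between -0.002 and 0.004 m and (y of board_1 in the frame of board_3 between 0.074 and 0.0785 m or y of board_2 in the frame of board_3 between 0.074 and 0.0785 m) and ((y of spacer_1_grip in the frame of board_3 between 0.0355 and 0.0405 m and x of spacer_1_grip in the frame of board_3 between -0.045 and 0.045 m and z of spacer_1_grip in the frame of board_3 between 0.0475 and 0.053 m and angle between the z axis of spacer_1_grip and the z axis of board_3, either way round below 0.06 rad) or (y of spacer_2_grip in the frame of board_3 between 0.0355 and 0.0405 m and x of spacer_2_grip in the frame of board_3 between -0.045 and 0.045 m and z of spacer_2_grip in the frame of board_3 between 0.0475 and 0.053 m and angle between the z axis of spacer_2_grip and the z axis of board_3, either way round below 0.06 rad) or (y of spacer_3_grip in the frame of board_3 between 0.0355 and 0.0405 m and x of spacer_3_grip in the frame of board_3 between -0.045 and 0.045 m and z of spacer_3_grip in the frame of board_3 between 0.0475 and 0.053 m and angle between the z axis of spacer_3_grip and the z axis of board_3, either way round below 0.06 rad)) and x of board_4 in the frame of clamp_frame between -0.079 and -0.072 m and z of board_4 in the frame of clamp_frame between -0.002 and 0.004 m and (y of board_1 in the frame of board_4 between 0.074 and 0.0785 m or y of board_2 in the frame of board_4 between 0.074 and 0.0785 m or y of board_3 in the frame of board_4 between 0.074 and 0.0785 m) and ((y of spacer_1_grip in the frame of board_4 between 0.0355 and 0.0405 m and x of spacer_1_grip in the frame of board_4 between -0.045 and 0.045 m and z of spacer_1_grip in the frame of board_4 between 0.0475 and 0.053 m and angle between the z axis of spacer_1_grip and the z axis of board_4, either way round below 0.06 rad) or (y of spacer_2_grip in the frame of board_4 between 0.0355 and 0.0405 m and x of spacer_2_grip in the frame of board_4 between -0.045 and 0.045 m and z of spacer_2_grip in the frame of board_4 between 0.0475 and 0.053 m and angle between the z axis of spacer_2_grip and the z axis of board_4, either way round below 0.06 rad) or (y of spacer_3_grip in the frame of board_4 between 0.0355 and 0.0405 m and x of spacer_3_grip in the frame of board_4 between -0.045 and 0.045 m and z of spacer_3_grip in the frame of board_4 between 0.0475 and 0.053 m and angle between the z axis of spacer_3_grip and the z axis of board_4, either way round below 0.06 rad)) and (y of clamp_head_face in the frame of board_2 between -0.035 and -0.029 m or y of clamp_head_face in the frame of board_3 between -0.035 and -0.029 m or y of clamp_head_face in the frame of board_4 between -0.035 and -0.029 m) and (distance of spacer_1_grip from where it was at the start of the episode below 0.015 m or (x of spacer_1_grip in the frame of clamp_frame below -0.03 m and angle between spacer_1_grip's own z axis and vertical below 0.06 rad and height (world z) of spacer_1_grip between 0.0475 and 0.053 m)) and (distance of spacer_2_grip from where it was at the start of the episode below 0.015 m or (x of spacer_2_grip in the frame of clamp_frame below -0.03 m and angle between spacer_2_grip's own z axis and vertical below 0.06 rad and height (world z) of spacer_2_grip between 0.0475 and 0.053 m)) and (distance of spacer_3_grip from where it was at the start of the episode below 0.015 m or (x of spacer_3_grip in the frame of clamp_frame below -0.03 m and angle between spacer_3_grip's own z axis and vertical below 0.06 rad and height (world z) of spacer_3_grip between 0.0475 and 0.053 m))); the robot touches nothing.
It fails at once if the glue bottle is disturbed (distance of glue_bottle from where it was at the start of the episode above 0.03 m).
It fails at once if the pine offcut is disturbed (distance of pine_offcut from where it was at the start of the episode above 0.03 m).
It fails at once if the sanding block is disturbed (distance of sanding_block from where it was at the start of the episode above 0.03 m).
Of board_2, board_3, board_4 only 2 to 3 are there at a start; the rules pass over those that are not, and their reading is None.
At some moment in a run one of board_1, board_2, board_3, board_4 may be knocked a few centimetres aside while the robot is not near it.
It also fails if it takes over 210 s, if anything falls off the work surface, if the arm or the gripper's body presses on something with over 40 N, if the wrist force passes 120 N, or if a joint passes its speed limit or range.

## Robot

A 7-joint arm with a two-finger parallel gripper is mounted at the origin on a cart in front of the work surface, level with it; the furniture and walls round the work are solid. World frame = base frame: x ahead of the robot, y to its left, z up, the work surface at z = 0. Lengths are in m, angles in rad, forces in N, time in s.
With the tool pointing down it reaches from about 0.35 to 0.775 m from the base axis. Payload 3.1 kg.
Tool frame: the origin (TCP) lies between the finger pads; the fingertips stand 25 mm ahead of it and the grasp point (between the pads) lies 6 mm ahead of it; z points along the fingers, y is the line along which they close (so a half turn about z gives the same grasp; the last joint's range is limited). The gripper opens to 85 mm and grips with 20 to 120 N. Pads are 22 mm wide; open, the fingers measure 114 mm over their backs; the gripper's body (76 mm by 85 mm) begins 54 mm behind the grasp point. The pads swing forward as they close: fully open they stand 13 mm farther back than shut.
Start: joints at [1.226, 0.311, 0.014, 1.512, -0.004, 1.319, -0.027], TCP at [0.164, -0.525, 0.256] pointing down, gripper open.
Joint ranges: [-2.7, 2.7], [-0.3, 1.91], [-1.27, 1.3], [0.12, 2.57], [-1.44, 4.58], [0.2, 2.03], [-3.05, 3.05]. Speed limits (rad/s): [2.79, 2.79, 3.14, 3.14, 3.14, 3.14, 3.14].

## Interface

Orientations are given as [roll, pitch, yaw] about the fixed x, y, z axes, in that order (R = Rz(yaw) Ry(pitch) Rx(roll)).
In Python, from rig import ctrl, viewer gives the robot as it stands. Calls block until the motion is done:
- ctrl.move_to(position, orientation): joint-space move of the TCP to a pose.
- ctrl.move_l(position, rotation=None, v=0.15, f_stop=None): straight line of the TCP; rotation=None keeps the orientation; v is the mean speed in m/s. With f_stop (N) it stops when the force on the tool has changed by that much, and returns True; else False.
- ctrl.set_joints(angles): joint-space move.
- ctrl.gripper_to(opening, grasp_force=None): opening from 0.0 (shut) to 1.0 (fully open); grasp_force is the grip in N (None keeps the last); returns when the fingers have stopped.
- ctrl.pause(seconds).
- ctrl.solve_ik(position, orientation): joint angles nearest the present ones, or None.
- viewer.capture(name): name is "scene" or "top"; returns the picture (400x640x3 uint8, red, green, blue); there is no depth.
- viewer.camera_params(name): a dict with "intrinsics" (3x3 intrinsics, pixels), "xyz" and "attitude" of the camera in the world. Camera axes: x right, y up, looking along -z (the intrinsics and any distortion apply to the point x, -y, -z); pixel columns grow to the right and rows downward; lengths in m; the calibration is good to about 2 mm. A picture is of the moment at which its call begins. camera_params takes no time and is no camera call.
A pose or a line that the arm cannot do raises ctrl.PlanningError and nothing moves.
- ctrl.close_job(): hands the job in; it is judged then, once.
Readings, each from a call of its own:
- ctrl.read_time_s(): time.
- ctrl.read_qpos(): joint angles.
- ctrl.read_joint_vel(): joint speeds.
- ctrl.read_effort(): joint torques, N m.
- ctrl.read_tool_pos(): TCP position.
- ctrl.read_orientation(): TCP orientation.
- ctrl.read_force(): force on the tool from outside, world axes, zero at the start.
- ctrl.read_torque(): the same for the moment, N m.
- ctrl.read_grip_width(): opening from 0.0 (shut) to 1.0 (fully open).
- ctrl.read_grasp_force(): force on a finger pad.
Only numpy, scipy, OpenCV 4.12 (cv2) and the standard library are available. Lean on these libraries where they do the work, as an engineer would, in place of code of your own. Each camera call takes 0.05 s, during which the arm holds its last target. There are 200 camera calls.

## Working session

There is one attempt and no reset: what is moved stays moved. The work goes in short steps, each a Python script; the robot and the scene stay as the last script left them, time stands still between calls to the robot, and variables do not carry over. Pictures are saved under pics/ and viewed, at most 14 in all, crops included, and the job is handed in when it is done.

```bash
ls; mkdir -p pics; python3 - <<'E'
from rig import ctrl, viewer
import cv2
for n in ("scene","top"):
    cv2.imwrite(f"pics/{n}0.png",viewer.capture(n)[:,:,::-1]); p=viewer.camera_params(n); print(n,p)
print(ctrl.read_time_s(),ctrl.read_orientation(),ctrl.read_tool_pos())
E
```

```text
pics
scene {'intrinsics': array([[381.54234075,   0.        , 316.62128775],
       [  0.        , 381.54234075, 198.16526202],
       [  0.        ,   0.        ,   1.        ]]), 'xyz': array([-0.14738615,  0.60720104,  0.72513904]), 'attitude': array([ 0.95393895, -0.01534934, -2.24733045])}
top {'intrinsics': array([[480.38779972,   0.        , 313.77662924],
       [  0.        , 480.38779972, 205.89732503],
       [  0.        ,   0.        ,   1.        ]]), 'xyz': array([ 0.50201753, -0.01704966,  1.37746956]), 'attitude': array([ 0.08543092,  0.01894028, -1.54539346])}
0.1 [-3.13948507e+00  4.03447818e-05  3.02823168e-01] [ 0.16385942 -0.52440106  0.25533759]
```

View pics/top0.png

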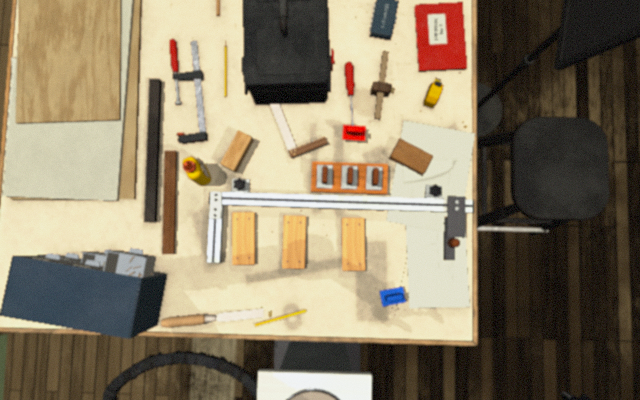

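View pics/scene0.png

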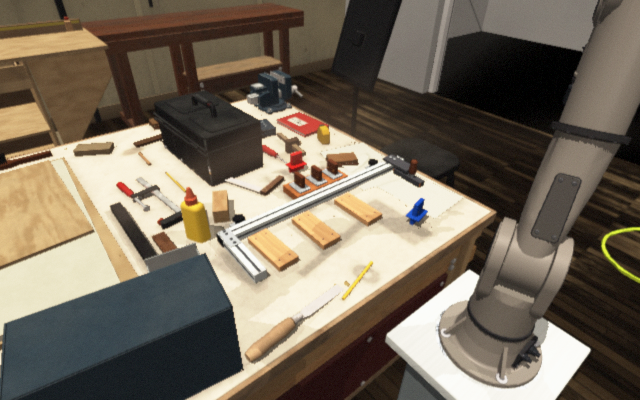

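```bash
cat > h.py <<'E'
import numpy as np, cv2
from scipy.spatial.transform import Rotation as R
from rig import ctrl, viewer
def ray(n,uv,z):
    p=viewer.camera_params(n); K=p["intrinsics"]; uv=np.atleast_2d(np.float64(uv))
    d=np.c_[(uv[:,0]-K[0,2])/K[0,0],-(uv[:,1]-K[1,2])/K[1,1],-np.ones(len(uv))]
    d=d@R.from_euler("xyz",p["attitude"]).as_matrix().T
    return p["xyz"]+d*((z-p["xyz"][2])/d[:,2:])
def proj(n,P):
    p=viewer.camera_params(n);K=p["intrinsics"]
    c=(np.atleast_2d(P)-p["xyz"])@R.from_euler("xyz",p["attitude"]).as_matrix()
    return np.c_[K[0,2]+K[0,0]*c[:,0]/-c[:,2],K[1,2]-K[1,1]*c[:,1]/-c[:,2]]
def blobs(img,lo,hi,roi,amin=30):
    hsv=cv2.cvtColor(img,cv2.COLOR_RGB2HSV); m=cv2.inRange(hsv,lo,hi)
    k=np.zeros_like(m); x0,y0,x1,y1=roi; k[y0:y1,x0:x1]=255
    c,_=cv2.findContours(m&k,cv2.RETR_EXTERNAL,cv2.CHAIN_APPROX_NONE)
    return [q for q in c if cv2.contourArea(q)>amin]
E
python3 - <<'E'
from h import *
im=cv2.imread("pics/top0.png")
cv2.imwrite("pics/crop0.png",cv2.resize(im[150:310,185:481],None,fx=2.7,fy=2.7,interpolation=cv2.INTER_CUBIC))
hsv=cv2.cvtColor(im,cv2.COLOR_BGR2HSV)
for u,v in [(243,238),(294,241),(354,243),(270,240),(350,203),(325,177),(350,177),(325,165),(214,240)]: print((u,v),hsv[v,u])
s=cv2.imread("pics/scene0.png")
cv2.imwrite("pics/crop1.png",cv2.resize(s[140:285,205:440],None,fx=3.4,fy=3.4,interpolation=cv2.INTER_CUBIC))
for c in blobs(im[:,:,::-1].copy(),(10,90,120),(22,255,255),(225,205,380,280),300):
    r=cv2.minAreaRect(c); print(r, ray("top",cv2.boxPoints(r),.02).round(4).tolist())
E
```

```text
(243, 238) [ 19 143 242]
(294, 241) [ 17 142 235]
(354, 243) [ 19 143 240]
(270, 240) [ 22  49 243]
(350, 203) [ 35   8 191]
(325, 177) [ 10 187 127]
(350, 177) [ 11 194 134]
(325, 165) [ 12  90 164]
(214, 240) [ 15   4 135]
((353.0, 244.0), (54.0, 24.0), 90.0) [[0.5879, -0.0662, 0.02], [0.5896, -0.1339, 0.02], [0.4382, -0.1364, 0.02], [0.4364, -0.0693, 0.02]]
((293.8451232910156, 241.8014678955078), (24.245452880859375, 54.229854583740234), 1.8476102352142334) [[0.4389, 0.0996, 0.02], [0.5916, 0.0994, 0.02], [0.591, 0.0306, 0.02], [0.4385, 0.0315, 0.02]]
((243.0, 238.0), (54.0, 24.0), 90.0) [[0.5974, 0.2466, 0.02], [0.5991, 0.1782, 0.02], [0.4468, 0.1727, 0.02], [0.4451, 0.2405, 0.02]]
```

View pics/crop0.png

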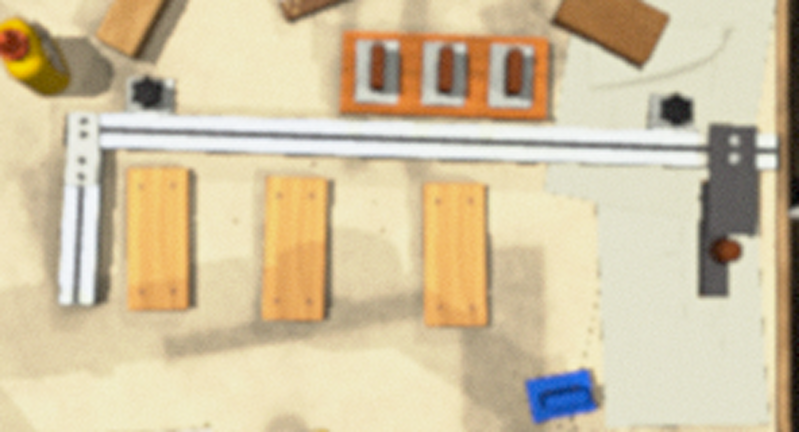

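View pics/crop1.png

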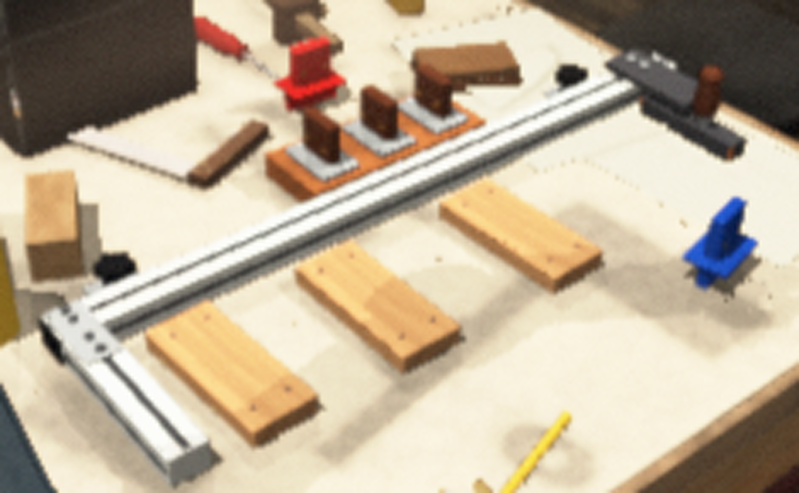

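```bash
python3 - <<'E'
from h import *
im=cv2.imread("pics/top0.png")[:,:,::-1].copy()
hsv=cv2.cvtColor(cv2.GaussianBlur(im,(3,3),0),cv2.COLOR_RGB2HSV).astype(float); S=hsv[:,:,1]
def cross(a,i,d,t):
    while a[i+d]<t: i+=d
    return i+d*(t-a[i])/(a[i+d]-a[i])
f=[(c,cross(S[:,c],199+int((c-222)*.035),1,28)) for c in range(240,385) if c not in range(0)]
b=[(c,cross(S[:,c],199+int((c-222)*.035),-1,28)) for c in list(range(254,308))]
s=[(cross(S[r],215,1,28),r) for r in range(222,258)]
sl=[(cross(S[r],215,-1,28),r) for r in range(222,258)]
def line(pts,z,ax):
    P=ray("top",pts,z); q=np.polyfit(P[:,ax],P[:,1-ax],1)
    for _ in range(3):
        e=np.abs(P[:,1-ax]-np.polyval(q,P[:,ax])); k=e<2*np.median(e)+1e-4; q=np.polyfit(P[k,ax],P[k,1-ax],1)
    return q.round(4), np.median(e).round(4)
for n,p,ax,y in (("front",f,1,.1),("back",b,1,.1),("stopR",s,0,.53),("stopL",sl,0,.53)):
    for z in (0,.03):
        q,e=line(p,z,ax); print(n,z,q,e,np.polyval(q,y).round(4))
print("S cols",S[195:215,300].astype(int),hsv[195:215,300,2].astype(int)); print(S[240,200:232].astype(int),hsv[240,200:232,2].astype(int))
# spacers: flange grey inside rack
for c in blobs(im,(0,0,90),(180,70,255),(312,164,392,192),40):
    r=cv2.minAreaRect(c); P=ray("top",cv2.boxPoints(r),.032); print("flange",np.round(r[0],1),np.round(r[1],1),round(r[2],1),P.mean(0).round(4),P[:,:2].round(3).tolist())
for c in blobs(im,(0,120,40),(14,255,145),(312,164,392,192),15):
    r=cv2.minAreaRect(c); print("handle",np.round(r[0],1),np.round(r[1],1),round(r[2],1),ray("top",r[0],.07).round(4))
for c in blobs(im,(0,90,40),(16,255,150),(440,232,470,255),15):
    r=cv2.minAreaRect(c); print("headhandle",r,ray("top",r[0],.08).round(4))
# rack orientation
for c in blobs(im,(3,120,60),(16,255,255),(305,158,396,196),400):
    r=cv2.minAreaRect(c); P=ray("top",cv2.boxPoints(r),.026);print("rack",r,P.round(4).tolist(),P.mean(0))
E
```

```text
front 0 [0.0091 0.6149] 0.0002 0.6158
front 0.03 [0.0091 0.6125] 0.0002 0.6134
back 0 [0.0046 0.6541] 0.0003 0.6546
back 0.03 [0.0046 0.6508] 0.0003 0.6513
stopR 0 [-0.0069  0.2786] 0.0004 0.2749
stopR 0.03 [-0.0069  0.2722] 0.0004 0.2685
stopL 0 [-0.0136  0.3236] 0.0004 0.3164
stopL 0.03 [-0.0136  0.3163] 0.0004 0.3091
S cols [ 3  5  6  7  7  7  8  8  5  6  8  1 28 59 66 67 65 63 65 77] [242 246 244 223 179 147 169 216 241 246 236 203 182 196 217 222 223 226
 224 221]
[65 64 64 63 64 63 52 25  1  5  7  8  9  5  5  9  9  6  5  7  7 13 48 65
 66 67 67 66 65 66 71 91] [208 196 188 181 176 173 177 196 222 243 247 238 204 158 154 196 234 246
 246 232 188 136 122 134 143 152 175 206 222 219 211 212]
flange [373.8 177.8] [15.5 23.1] 3.0 [ 0.7001 -0.1558  0.032 ] [[0.668, -0.133], [0.734, -0.135], [0.732, -0.179], [0.667, -0.176]]
flange [349. 177.] [22. 16.] 90.0 [ 0.7008 -0.086   0.032 ] [[0.732, -0.063], [0.733, -0.108], [0.67, -0.109], [0.669, -0.064]]
flange [324. 176.] [22. 16.] 90.0 [ 0.7021 -0.0154  0.032 ] [[0.733, 0.008], [0.734, -0.037], [0.671, -0.039], [0.67, 0.006]]
flange [390.  177.5] [27.  2.] 90.0 [ 0.702  -0.2013  0.032 ] [[0.74, -0.198], [0.74, -0.204], [0.664, -0.205], [0.664, -0.199]]
handle [375.  176.5] [15.  4.] 90.0 [[ 0.6981 -0.1551  0.07  ]]
handle [350.  175.5] [15.  4.] 90.0 [[ 0.6994 -0.0867  0.07  ]]
handle [324.5 174.5] [15.  3.] 90.0 [[ 0.7006 -0.0167  0.07  ]]
headhandle ((453.0, 242.0), (8.0, 10.0), 90.0) [[ 0.5243 -0.3651  0.08  ]]
rack ((349.2904357910156, 177.36752319335938), (76.84385681152344, 30.980247497558594), 2.0454084873199463) [[0.6578, 0.0223, 0.026], [0.7466, 0.0214, 0.026], [0.7435, -0.1967, 0.026], [0.6551, -0.1947, 0.026]] [ 0.70074637 -0.08691967  0.026     ]
```

```bash
cat >> h.py <<'E'
PI=np.pi; FY=-0.008
def go(x,y,z,yaw=0.0):
    for k in (0,PI,-PI):
        try: ctrl.move_to([x,y,z],[PI,0,yaw+FY+k]); return
        except ctrl.PlanningError: pass
    raise ctrl.PlanningError(f"{x,y,z,yaw}")
def l(x,y,z,**k): return ctrl.move_l([x,y,z],**k)
def st(s=""): print(s,ctrl.read_tool_pos().round(4),ctrl.read_force().round(1),"t",round(ctrl.read_time_s(),1),"w",round(ctrl.read_grip_width(),3))
E
python3 - <<'E'
from h import *
go(.39,-.02,.2); print(ctrl.read_qpos().round(2)); st()
go(.39,-.02,.06)
for w in (1.0,.35):
    ctrl.gripper_to(w); l(.39,-.02,.005,v=.04,f_stop=4); st(f"touch {w}"); l(.39,-.02,.06,v=.15)
go(.52,.14,.15,PI/2); print(ctrl.read_qpos().round(2),ctrl.read_orientation().round(3)); st()
E
```

```text
[ 0.65  0.06 -0.67  1.97  0.04  1.12 -1.61]
 [ 0.3903 -0.0209  0.2001] [ 0.1  0.6 -0.1] t 2.1 w 0.999
touch 1.0 [ 0.3898 -0.02    0.0119] [-0.7  0.6  7.1] t 4.0 w 0.998
touch 0.35 [ 0.3899 -0.02    0.0246] [-2.1  0.6  8.8] t 6.0 w 0.354
[ 0.41  0.57 -1.    1.68  0.52  1.19 -0.74] [-3.139e+00  2.000e-03  1.561e+00]
 [0.519  0.1388 0.1483] [-0.  -0.  -0.3] t 7.4 w 0.346
```

```bash
cat > push1.py <<'E'
from h import *
ctrl.gripper_to(1.0)
def lat(y0,y1,f):
    go(.522,y0,.08,PI/2); l(.522,y0,.019,v=.12)
    hit=l(.522,y1,.019,v=.06,f_stop=f); st(f"lat {hit}"); y=ctrl.read_tool_pos()[1]
    l(.522,y-.01,.019); l(.522,y-.01,.08,v=.2); return y
y1=lat(.14,.215,8); assert .185<y1<.206,y1
lat(.0,y1-.081,12); lat(-.168,y1-.162,12)
cv2.imwrite("pics/top1.png",viewer.capture("top")[:,:,::-1])
im=viewer.capture("top")
for c in blobs(im,(10,90,120),(22,255,255),(215,200,400,285),300):
    r=cv2.minAreaRect(c); print(ray("top",r[0],.02).round(4),np.round(r[1:2],1),r[2])
E
python3 push1.py
```

```text
lat True [0.5215 0.1986 0.0186] [ 0.3  0.  -1. ] t 9.9 w 1.003
lat False [0.522  0.1174 0.019 ] [-0.9 -0.9  0.5] t 14.2 w 1.001
lat False [0.5221 0.0364 0.019 ] [-0.1 -0.8  0.7] t 20.2 w 0.998
[[0.516  0.1578 0.02  ]] [[24.3 53.5]] 1.9091525077819824
[[0.5238 0.2379 0.02  ]] [[23.9 53.5]] 2.6630008220672607
```

```bash
python3 - <<'E'
from h import *
go(.40,.237,.1); ctrl.gripper_to(.35)
for y in (.237,.1565,.0755):
    l(.40,y,.08,v=.25); l(.40,y,.032,v=.12)
    hit=l(.48,y,.032,v=.05,f_stop=6); st(f"x {hit}"); x=ctrl.read_tool_pos()[0]
    l(x-.012,y,.032); l(.40,y,.08,v=.25)
go(.45,-.25,.25)
im=viewer.capture("top"); cv2.imwrite("pics/top2.png",im[:,:,::-1])
cv2.imwrite("pics/crop2.png",cv2.resize(im[150:310,185:481,::-1],None,fx=2.7,fy=2.7,interpolation=cv2.INTER_CUBIC))
for c in blobs(im,(10,90,120),(22,255,255),(215,208,400,285),300):
    r=cv2.minAreaRect(c); print(ray("top",r[0],.02).round(4),np.round(r[1:2],1),r[2])
E
```

```text
x True [0.4534 0.2365 0.0311] [ 0.3 -0.4 -0.4] t 25.0 w 0.353
x True [0.4528 0.1563 0.0312] [ 0.2 -0.7 -0.2] t 27.7 w 0.35
x True [0.4522 0.0753 0.0312] [ 0.  -0.1  0.5] t 30.5 w 0.347
[[0.537  0.0773 0.02  ]] [[24.2 52.5]] 2.2906100749969482
[[0.5372 0.1577 0.02  ]] [[24.4 51. ]] 2.38594388961792
[[0.5352 0.2374 0.02  ]] [[23.8 50.8]] 2.045408248901367
```

View pics/crop2.png

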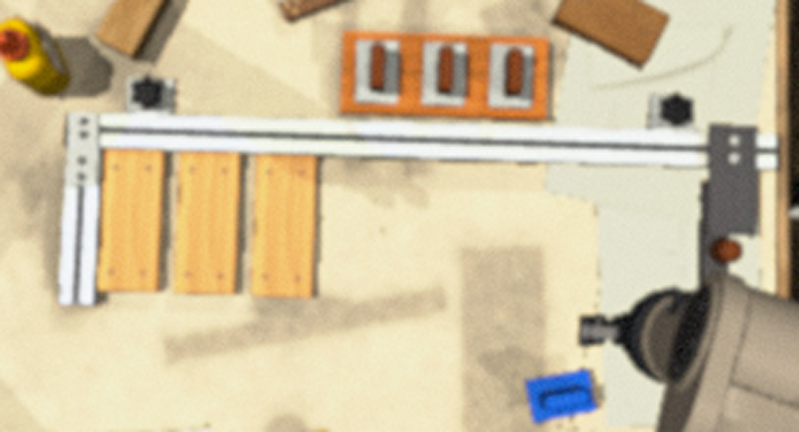

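```bash
cat > sp.py <<'E'
from h import *
import sys
def pick(x,y):
    ctrl.gripper_to(.5); go(x,y,.14); l(x,y,.066,v=.1); st("at")
    ctrl.gripper_to(0,grasp_force=40); st("grip"); l(x,y,.14,v=.1); st("lift")
def insert(x,ys):
    go(x,ys[0],.14)
    for y in ys:
        l(x,y,.092,v=.12); hit=l(x,y,.058,v=.03,f_stop=4); z=ctrl.read_tool_pos()[2]; st(f"ins {y:.4f} {hit}")
        if z<.067: break
    else: l(x,ys[0],.14); raise SystemExit("not in")
    if __name__: ctrl.gripper_to(.45); st("rel"); l(x,y,.14,v=.12)
sx,sy,gx,gy=map(float,sys.argv[1:5])
pick(sx,sy); insert(gx,[gy,gy-.002,gy+.002,gy-.004,gy+.004])
E
python3 sp.py .700 -.016 .537 .2
```

```text
at [ 0.7006 -0.0158  0.0668] [-0.3 -0.1  0.3] t 35.1 w 0.5
grip [ 0.7007 -0.0158  0.0671] [1.  0.9 2.8] t 35.4 w 0.181
lift [ 0.6994 -0.0161  0.139 ] [ 0.5 -0.6 -0.9] t 36.3 w 0.182
ins 0.2000 True [0.5367 0.1999 0.063 ] [-1.1 -0.1  3.9] t 38.8 w 0.18
rel [0.5355 0.199  0.0616] [-0.6  0.2 -0.4] t 39.1 w 0.453
```

```bash
python3 sp.py .700 -.0865 .537 .119; python3 - <<'E'
from h import *
go(.45,-.25,.25)
im=viewer.capture("top"); s=viewer.capture("scene")
a=cv2.resize(im[160:300,190:390,::-1],(800,560),interpolation=cv2.INTER_CUBIC); cv2.imwrite("pics/crop3.png",a)
cv2.imwrite("pics/crop4.png",cv2.resize(s[140:285,205:440,::-1],None,fx=3.4,fy=3.4,interpolation=cv2.INTER_CUBIC))
E
```

```text
at [ 0.7007 -0.0863  0.0668] [-0.5  0.3  0.4] t 42.3 w 0.5
grip [ 0.7008 -0.0863  0.0672] [-0.2 -0.3  3.5] t 42.7 w 0.184
lift [ 0.6994 -0.0866  0.1391] [ 0.3  0.4 -1.3] t 43.6 w 0.181
ins 0.1190 True [0.5367 0.1189 0.0631] [-0.2  0.7  4.9] t 46.0 w 0.183
rel [0.5354 0.1182 0.0618] [ 1.5 -0.6 -0.8] t 46.4 w 0.451
```

View pics/crop3.png

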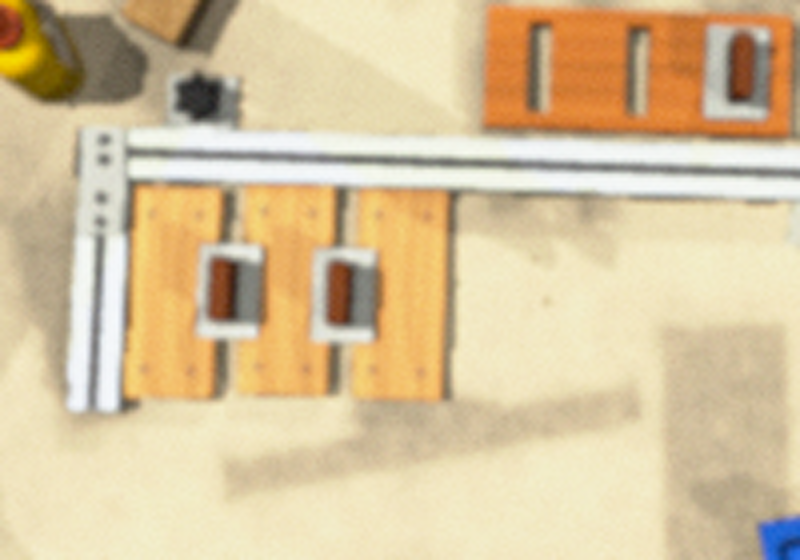

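View pics/crop4.png

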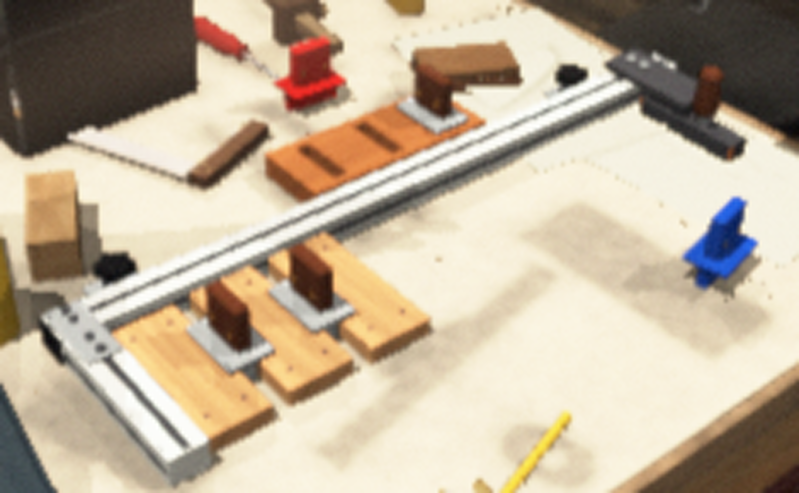

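```bash
python3 - <<'E'
from h import *
ctrl.gripper_to(0); go(.524,-.415,.16); l(.524,-.415,.074,v=.1)
print(l(.524,-.375,.074,v=.05,f_stop=3.5)); st("touch")
print(l(.5268,-.03,.074,v=.1,f_stop=25)); st("near")
print(l(.5272,.03,.074,v=.03,f_stop=20)); st("closed"); p=ctrl.read_tool_pos()
l(p[0],p[1]-.03,.074); go(.524,p[1]-.03,.16); go(.45,-.25,.25)
im=viewer.capture("top"); s=viewer.capture("scene")
a=cv2.resize(im[160:300,190:390,::-1],(800,560),interpolation=cv2.INTER_CUBIC); cv2.imwrite("pics/crop5.png",a)
cv2.imwrite("pics/crop6.png",cv2.resize(s[140:285,205:440,::-1],None,fx=3.4,fy=3.4,interpolation=cv2.INTER_CUBIC))
E
```

```text
True
touch [ 0.5237 -0.3934  0.0738] [0.4 0.5 0.7] t 51.5 w -0.002
False
near [ 0.5259 -0.031   0.0735] [-0.5 -4.6 -3.7] t 55.3 w 0.001
False
closed [0.5261 0.0177 0.0735] [ -2.7 -22.1   3.5] t 57.5 w 0.002
```

View pics/crop5.png

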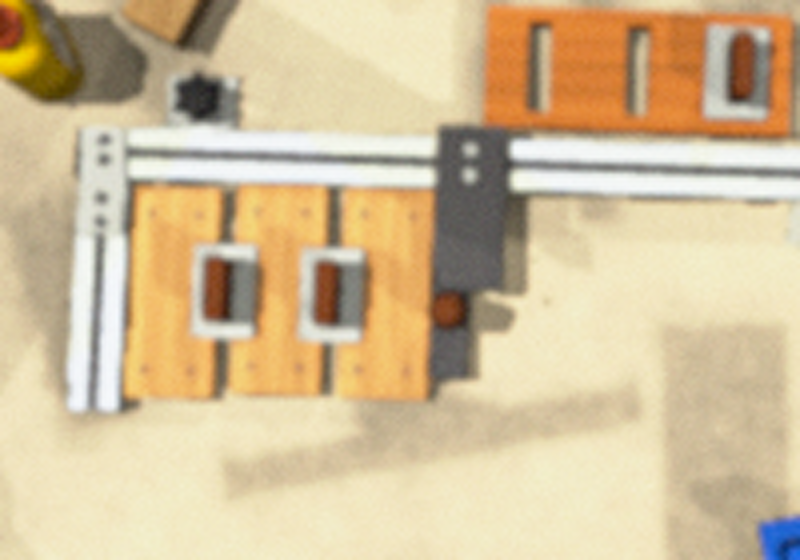

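View pics/crop6.png

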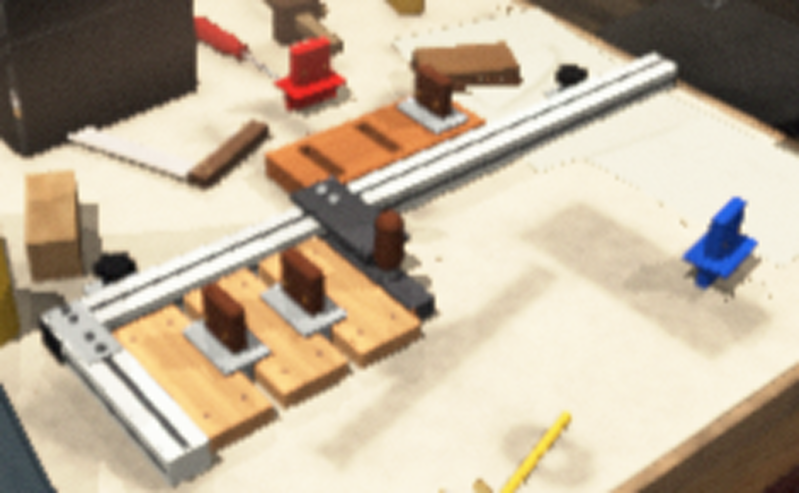

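```bash
python3 - <<'E'
from h import *
go(.40,.085,.12); ctrl.gripper_to(.35)
for y in (.085,.161,.237):
    l(.40,y,.08,v=.25); l(.40,y,.032,v=.12)
    hit=l(.47,y,.032,v=.04,f_stop=6); st(f"x {hit}"); x=ctrl.read_tool_pos()[0]
    l(x-.015,y,.032); l(.40,y,.08,v=.25)
# re-snug the head
go(.40,-.04,.16); ctrl.gripper_to(0); go(.526,-.02,.16); l(.526,-.02,.074,v=.1)
print(l(.526,.03,.074,v=.03,f_stop=20)); st("closed"); p=ctrl.read_tool_pos()
l(p[0],p[1]-.03,.074); l(p[0],p[1]-.03,.16); go(.45,-.25,.25); ctrl.pause(.5)
im=viewer.capture("top")
cv2.imwrite("pics/crop7.png",cv2.resize(im[160:300,190:390,::-1],(800,560),interpolation=cv2.INTER_CUBIC))
E
```

```text
x True [0.452  0.0849 0.0314] [ 0.5 -0.3  0.7] t 63.3 w 0.345
x True [0.4528 0.1608 0.0313] [0.2 0.1 0.6] t 66.2 w 0.348
x True [0.4494 0.2367 0.0313] [ 0.8 -0.1  0.2] t 69.0 w 0.347
True
closed [0.5257 0.0169 0.0736] [ 0.5 -0.7  0.4] t 74.2 w 0.004
```

View pics/crop7.png

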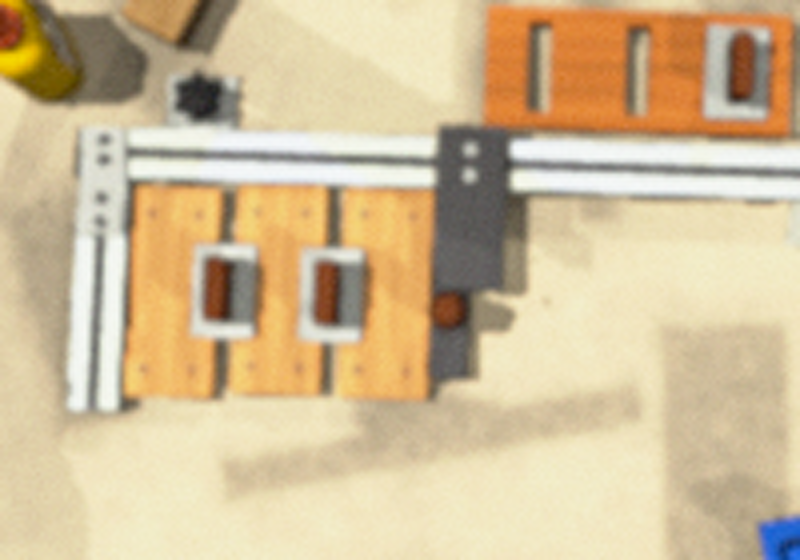

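```bash
python3 - <<'E'
from h import *
go(.40,.232,.12); ctrl.gripper_to(.2)
l(.40,.232,.032,v=.12)
for f in (4,12):
    hit=l(.47,.232,.032,v=.025,f_stop=f); st(f"x {hit}")
    l(.44,.232,.032)
l(.40,.232,.08,v=.25); l(.40,.161,.08); l(.40,.161,.032,v=.12)
l(.47,.161,.032,v=.025,f_stop=4); st("b2"); l(.44,.161,.032); l(.40,.161,.08)
go(.45,-.25,.25)
im=viewer.capture("top").copy(); S=cv2.cvtColor(im,cv2.COLOR_RGB2HSV)[:,:,1].astype(float)
for n,a,b in (("b1",224,243),("b2",250,269),("b3",277,296)):
    for c0,d in ((220,1),(220,-1)):
        e=[]
        for c in range(a,b):
            i=c0+25*(d>0)-2*(d<0)
            while S[i,c]>100: i+=d
            e.append(i-d*(100-S[i,c])/(S[i-d,c]-S[i,c]))
        r=np.median(e); print(n,d,ray("top",((a+b)/2,r),.02).round(4))
E
```

```text
x True [0.4492 0.2317 0.0314] [-0.1 -0.3 -0.1] t 81.7 w 0.2
x True [0.4495 0.2317 0.0314] [ 0.3  0.1 -0.6] t 82.6 w 0.203
b2 [0.4528 0.1608 0.0314] [0.4 0.4 0.1] t 86.4 w 0.204
b1 1 [[0.462  0.2341 0.02  ]]
b1 -1 [[0.6126 0.24   0.02  ]]
b2 1 [[0.4655 0.1607 0.02  ]]
b2 -1 [[0.6137 0.1659 0.02  ]]
b3 1 [[0.4641 0.0845 0.02  ]]
b3 -1 [[0.6131 0.089  0.02  ]]
```

```bash
python3 - <<'E'
from h import *
ctrl.gripper_to(0); go(.526,.08,.16); l(.526,.08,.074,v=.1)
print(l(.526,.06,.074,v=.02,f_stop=3)); st("front touch"); y=ctrl.read_tool_pos()[1]
l(.526,y-.004,.074,v=.02); st("backed"); l(.526,y+.006,.074); l(.526,.08,.16,v=.2)
go(.40,.232,.12); ctrl.gripper_to(.2); l(.40,.232,.032,v=.12)
for f in (4,8,15):
    hit=l(.47,.232,.032,v=.025,f_stop=f); st(f"x {hit}"); l(.445,.232,.032)
l(.40,.232,.12,v=.2)
go(.45,-.25,.25)
im=viewer.capture("top");s=viewer.capture("scene")
cv2.imwrite("pics/crop8.png",cv2.resize(s[195:285,210:340,::-1],None,fx=6,fy=6,interpolation=cv2.INTER_CUBIC))
E
```

```text
True
front touch [0.5258 0.0697 0.0738] [ 0.5  0.8 -0.3] t 92.1 w -0.003
backed [0.5257 0.0672 0.0739] [ 0.8  5.4 -2.1] t 92.5 w 0.001
x True [0.4496 0.2317 0.0314] [0.2 0.2 0.1] t 97.2 w 0.197
x True [0.4499 0.2317 0.0314] [ 0.3  0.4 -0. ] t 97.9 w 0.199
x True [0.4536 0.2318 0.0311] [ 0.1 -0.4 -1.4] t 98.8 w 0.204
```

View pics/crop8.png

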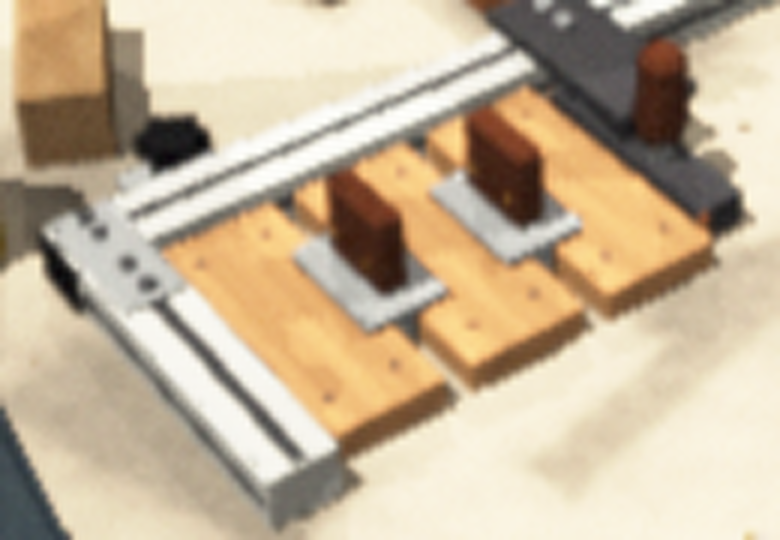

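```bash
python3 - <<'E'
from h import *
ctrl.gripper_to(0); go(.526,-.02,.16); l(.526,-.02,.074,v=.1)
print(l(.526,.03,.074,v=.02,f_stop=16)); st("closed"); p=ctrl.read_tool_pos()
l(p[0],p[1]-.03,.074); l(p[0],p[1]-.03,.16,v=.2)
go(.40,.085,.12); ctrl.gripper_to(.2)
for y in (.085,.161,.232):
    l(.40,y,.08,v=.25); l(.40,y,.032,v=.12)
    hit=l(.47,y,.032,v=.04,f_stop=10); st(f"x {hit}"); x=ctrl.read_tool_pos()[0]
    l(x-.015,y,.032); l(.40,y,.08,v=.25)
go(.45,-.25,.25); ctrl.pause(.5)
im=viewer.capture("top"); s=viewer.capture("scene")
a=cv2.resize(im[190:275,205:325,::-1],(560,397),interpolation=cv2.INTER_CUBIC)
cv2.imwrite("pics/crop9.png",a)
S=cv2.cvtColor(im,cv2.COLOR_RGB2HSV)[:,:,1].astype(float)
for r in (217,222,248,253): # side edges of the boards: S crossings
    e=[c+(110-S[r,c])/(S[r,c+1]-S[r,c]) for c in range(212,302) if (S[r,c]-110)*(S[r,c+1]-110)<0]
    print(r,ray("top",[(u,r) for u in e],.02)[:,1].round(4))
E
```

```text
True
closed [0.5257 0.0169 0.0736] [ 0.7 -0.4 -0.3] t 105.9 w 0.004
x True [0.4521 0.0849 0.0312] [-0.3 -0.4  0.8] t 110.0 w 0.2
x True [0.4529 0.1609 0.0313] [ 0.2 -0.  -0.2] t 112.9 w 0.201
x True [0.4536 0.2318 0.0313] [-0.1 -0.6 -0.2] t 115.8 w 0.201
217 [0.2711 0.2047 0.1952 0.1297 0.1206]
222 [0.2703 0.2273 0.1784 0.1502 0.1036 0.0562]
248 [0.2714 0.2059 0.1979 0.1288 0.1204 0.0564]
253 [0.2715 0.2056 0.1988 0.1298 0.1196 0.0562]
```

View pics/crop9.png

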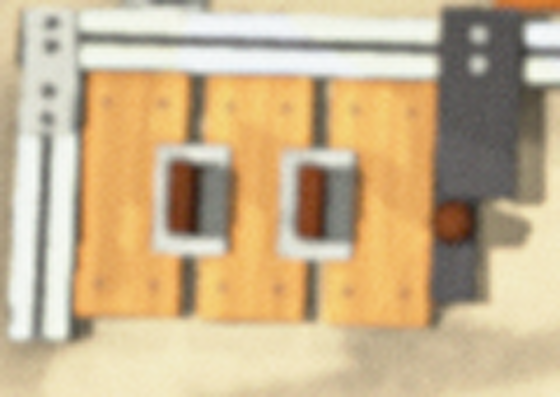

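```bash
python3 -c "
from rig import ctrl
print(ctrl.close_job())"
```

```text
the job is handed in; nothing more can be done
None
```

I handed the job in with all three boards against the fence and board_1 against the stop, a spacer in each of the two gaps, the head closed up and the spare spacer left in the rack; `close_job()` returned no verdict, but the row measured 215 mm (216 mm expected).

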